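# Turn the worn arms of a brush-rest stand

## Task

The black brush cradles facing the pot are worn: first lift the handled pot off the stand and set it down on the round blue mat, then lift each rest arm off its pivot pin, turn it end for end so that its orange cradle points to the pot bed, and refit it fully down on the same pin, lying square between its stop posts. When all arms are turned, check each for play, from the left arm to the right one: rock it about its pin until the orange end is close to the left stop post, then close to the right one. Finally put the pot back upright on the dark ring in the middle of its bed, and leave the things standing around undisturbed.

Things in the scene. Friction and masses are not known exactly. Their poses are not given: they have to be found in the camera images.
- stand: Brush-rest stand, fixed to the table: grey plate 240 (x) x 220 (y) x 10 mm, origin under its centre, x away from the robot (turned up to 0.2 rad), y to the left. Far half: pot bed. Near half: three pivot pins in a row, 80 mm apart along y. Each pin has two brass stop posts, 8 mm thick, 34 mm from the pin towards the bed and 26 mm to either side, 44 mm high above the plate.
- bed (a point): Centre of the top face of the pot bed: plywood disc, 120 mm across, 20 mm above the table, with a dark ring (outer diameter 72 mm) marking the pot's place. Axes as the stand's.
- mat_top (a point): Centre of the top of a round black-rimmed blue mat, 120 mm across and 4 mm thick, fixed to the table to the left of the stand.
- pot: White pot, 66 mm across and 65 mm high, 0.3 kg, origin at the centre of its underside (z up). A rigid arched handle stands over it, 68 mm wide along the pot's y.
- pot_grip (a point): Middle of the pot handle's wooden grip: round bar 12 mm thick and 44 mm long along the pot's y, 105 mm above the pot's underside; pinch it across the pot's x.
- pin_left (a point): Foot of the left pivot pin, on top of the 25 mm collar on which the arm lies, 22 mm above the table; axes as the stand's. The pin is 10 mm thick, tapered at the tip and 26 mm high; the stop posts rise 32 mm above this point, so the arm (black end towards the bed at the start) passes over them only when lifted over 32 mm. Between them it swings about 0.35 rad either way.
- rest_left: Rest arm of the left pin (may be absent, its pin then stays empty): loose aluminium lever 120 mm long along its x, 14 mm thick, 0.09 kg. Origin on the axis of its 13 mm through hole, at its underside; x points to the orange end, the black end is opposite. Hub round the hole 36 (x) x 30 (y) mm, bar 18 mm wide, cradles 24 mm wide, 22 mm high with their horns.
- orange_left (a point): Centre of the orange (fresh) cradle of the left rest arm, 53 mm from the hole's axis along the arm's +x, 7 mm above its underside.
- pin_middle (a point): Foot of the middle pivot pin, on top of the 25 mm collar on which the arm lies, 22 mm above the table; axes as the stand's. The pin is 10 mm thick, tapered at the tip and 26 mm high; the stop posts rise 32 mm above this point, so the arm (black end towards the bed at the start) passes over them only when lifted over 32 mm. Between them it swings about 0.35 rad either way.
- rest_middle: Rest arm of the middle pin (may be absent, its pin then stays empty): loose aluminium lever 120 mm long along its x, 14 mm thick, 0.09 kg. Origin on the axis of its 13 mm through hole, at its underside; x points to the orange end, the black end is opposite. Hub round the hole 36 (x) x 30 (y) mm, bar 18 mm wide, cradles 24 mm wide, 22 mm high with their horns.
- orange_middle (a point): Centre of the orange (fresh) cradle of the middle rest arm, 53 mm from the hole's axis along the arm's +x, 7 mm above its underside.
- pin_right (a point): Foot of the right pivot pin, on top of the 25 mm collar on which the arm lies, 22 mm above the table; axes as the stand's. The pin is 10 mm thick, tapered at the tip and 26 mm high; the stop posts rise 32 mm above this point, so the arm (black end towards the bed at the start) passes over them only when lifted over 32 mm. Between them it swings about 0.35 rad either way.
- rest_right: Rest arm of the right pin (may be absent, its pin then stays empty): loose aluminium lever 120 mm long along its x, 14 mm thick, 0.09 kg. Origin on the axis of its 13 mm through hole, at its underside; x points to the orange end, the black end is opposite. Hub round the hole 36 (x) x 30 (y) mm, bar 18 mm wide, cradles 24 mm wide, 22 mm high with their horns.
- orange_right (a point): Centre of the orange (fresh) cradle of the right rest arm, 53 mm from the hole's axis along the arm's +x, 7 mm above its underside.
- sanding_block: Brown sanding block, 56x101x26 mm, loose bystander, origin under its centre; not to be disturbed.
- tape_measure: Orange tape measure, 66x78x38 mm, loose bystander, origin under its centre; not to be disturbed.
- duct_tape: Black roll of tape lying flat, 59x57x19 mm, loose bystander, origin under its centre; not to be disturbed.
Not all that is in view belongs to the job. Leave any purple look-alike of the pot alone.

How it is judged:
On the way, in this order (a step that is already met when the one before it is completed fails the run):
1. the pot stands upright on the mat, let go, its centre within 30 mm of the mat's centre (horizontal distance between pot and mat_top below 0.03 m and z of pot in the frame of mat_top below 0.006 m and angle between pot's own z axis and vertical below 0.1 rad and linear speed of pot below 0.02 m/s and contact force between the fingers and pot below 0.3 N), for 0.2 s.
2. every rest arm is down on its own pin again, turned end for end (orange end towards the pot bed), square to within about 9 degrees (orange end within 8 mm of the pin's centre line) and let go (horizontal distance between rest_left and pin_left below 0.005 m and z of rest_left in the frame of pin_left below 0.004 m and angle between each of rest_left, rest_middle, rest_right's own z axis and vertical below 0.1 rad and x of orange_left in the frame of pin_left above 0.04 m and y of orange_left in the frame of pin_left between -0.008 and 0.008 m and contact force between the fingers and rest_left below 0.3 N and horizontal distance between rest_middle and pin_middle below 0.005 m and z of rest_middle in the frame of pin_middle below 0.004 m and x of orange_middle in the frame of pin_middle above 0.04 m and y of orange_middle in the frame of pin_middle between -0.008 and 0.008 m and contact force between the fingers and rest_middle below 0.3 N and horizontal distance between rest_right and pin_right below 0.005 m and z of rest_right in the frame of pin_right below 0.004 m and x of orange_right in the frame of pin_right above 0.04 m and y of orange_right in the frame of pin_right between -0.008 and 0.008 m and contact force between the fingers and rest_right below 0.3 N), for 0.3 s.
3. the left arm, down on its pin, is rocked so that its orange end stands at least 11 mm (12 degrees) to the left (horizontal distance between rest_left and pin_left below 0.005 m and z of rest_left in the frame of pin_left below 0.004 m and angle between rest_left's own z axis and vertical below 0.1 rad and x of orange_left in the frame of pin_left above 0.04 m and y of orange_left in the frame of pin_left above 0.011 m), for 0.2 s.
4. the left arm, down on its pin, is rocked so that its orange end stands at least 11 mm (12 degrees) to the right (horizontal distance between rest_left and pin_left below 0.005 m and z of rest_left in the frame of pin_left below 0.004 m and angle between rest_left's own z axis and vertical below 0.1 rad and x of orange_left in the frame of pin_left above 0.04 m and y of orange_left in the frame of pin_left below -0.011 m), for 0.2 s.
5. the middle arm, down on its pin, is rocked so that its orange end stands at least 11 mm (12 degrees) to the left (horizontal distance between rest_middle and pin_middle below 0.005 m and z of rest_middle in the frame of pin_middle below 0.004 m and angle between rest_middle's own z axis and vertical below 0.1 rad and x of orange_middle in the frame of pin_middle above 0.04 m and y of orange_middle in the frame of pin_middle above 0.011 m), for 0.2 s.
6. the middle arm, down on its pin, is rocked so that its orange end stands at least 11 mm (12 degrees) to the right (horizontal distance between rest_middle and pin_middle below 0.005 m and z of rest_middle in the frame of pin_middle below 0.004 m and angle between rest_middle's own z axis and vertical below 0.1 rad and x of orange_middle in the frame of pin_middle above 0.04 m and y of orange_middle in the frame of pin_middle below -0.011 m), for 0.2 s.
7. the right arm, down on its pin, is rocked so that its orange end stands at least 11 mm (12 degrees) to the left (horizontal distance between rest_right and pin_right below 0.005 m and z of rest_right in the frame of pin_right below 0.004 m and angle between rest_right's own z axis and vertical below 0.1 rad and x of orange_right in the frame of pin_right above 0.04 m and y of orange_right in the frame of pin_right above 0.011 m), for 0.2 s.
8. the right arm, down on its pin, is rocked so that its orange end stands at least 11 mm (12 degrees) to the right (horizontal distance between rest_right and pin_right below 0.005 m and z of rest_right in the frame of pin_right below 0.004 m and angle between rest_right's own z axis and vertical below 0.1 rad and x of orange_right in the frame of pin_right above 0.04 m and y of orange_right in the frame of pin_right below -0.011 m), for 0.2 s.
At the end, for the whole second after the job is handed in: Every rest arm present is on its own pin (hole within 5 mm of the axis, underside within 4 mm of the collar, level), orange end towards the pot bed; the pot stands upright on the bed within 18 mm of its centre; everything is let go (horizontal distance between rest_left and pin_left below 0.005 m and z of rest_left in the frame of pin_left below 0.004 m and angle between each of rest_left, rest_middle, rest_right, pot's own z axis and vertical below 0.1 rad and x of orange_left in the frame of pin_left above 0.04 m and contact force between the fingers and rest_left below 0.3 N and horizontal distance between rest_middle and pin_middle below 0.005 m and z of rest_middle in the frame of pin_middle below 0.004 m and x of orange_middle in the frame of pin_middle above 0.04 m and contact force between the fingers and rest_middle below 0.3 N and horizontal distance between rest_right and pin_right below 0.005 m and z of rest_right in the frame of pin_right below 0.004 m and x of orange_right in the frame of pin_right above 0.04 m and contact force between the fingers and rest_right below 0.3 N and horizontal distance between pot and bed below 0.018 m and z of pot in the frame of bed between -0.005 and 0.005 m and linear speed of pot below 0.02 m/s and contact force between the fingers and pot below 0.3 N); the robot touches nothing.
It fails at once if the sanding_block is moved more than 40 mm (distance of sanding_block from where it was at the start of the episode above 0.04 m).
It fails at once if the tape_measure is moved more than 40 mm (distance of tape_measure from where it was at the start of the episode above 0.04 m).
It fails at once if the duct_tape is moved more than 40 mm (distance of duct_tape from where it was at the start of the episode above 0.04 m).
Of rest_left, rest_middle, rest_right only 2 to 3 are there at a start; the rules pass over those that are not, and their reading is None.
At some moment in a run one of pot may be knocked a few centimetres aside while the robot is not near it.
Once in a run the grip may slacken for a moment while it holds something.
It also fails if it takes over 210 s, if anything falls off the work surface, if the arm or the gripper's body presses on something with over 40 N, if the wrist force passes 120 N, or if a joint passes its speed limit or range.

## Robot

A 6-joint arm with a two-finger parallel gripper is mounted at the origin on a cart in front of the work surface, level with it; the furniture and walls round the work are solid. World frame = base frame: x ahead of the robot, y to its left, z up, the work surface at z = 0. Lengths are in m, angles in rad, forces in N, time in s.
With the tool pointing down it reaches from about 0.275 to 0.775 m from the base axis. Payload 14.6 kg.
Tool frame: the origin (TCP) lies between the finger pads; the fingertips stand 11 mm ahead of it and the grasp point (between the pads) lies 8 mm behind it; y points along the fingers, z is the direction in which the jaws open and shut, and the axes are right-handed (so a half turn about y gives the same grasp; the last joint's range is limited). The gripper opens to 85 mm and grips with 20 to 120 N. Pads are 22 mm wide; open, the fingers measure 114 mm over their backs; the gripper's body (76 mm by 85 mm) begins 54 mm behind the grasp point. The pads swing forward as they close: fully open they stand 13 mm farther back than shut.
Start: joints at [1.122, 0.263, -0.048, 1.259, 0, 1.415], TCP at [0.152, 0.503, 0.242] pointing down, gripper open.
Joint ranges: [-2.65, 2.65], [-0.89, 1.7], [-1.18, 1.37], [-2.13, 2.11], [-1.35, 1.29], [-3.14, 3.14]. Speed limits (rad/s): [1.89, 1.89, 2.57, 2.79, 3.14, 3.14].

## Interface

Orientations are given as a 3x3 rotation matrix whose columns are the frame's x, y, z axes.
In Python, from cell import robot, imaging gives the robot as it stands. The module is installed in compiled form; this text tells all that it offers.
- The arm moves only by the shell command python3 -m inch 'ROWS' [FORCE]. ROWS is JSON, a list of rows, each a list of 3 entries, a list of its own where there are three numbers: the shift along the world's x, y, z in units of 25 mm (1.0 is 25 mm), then the turn, a rotation vector about the world's x, y, z in units of 6 degrees (1.0 is 6 degrees), then the opening in per cent of the stroke, from 0 (shut) to 100 (fully open). A call has 1 to 8 rows; each row shifts and turns the pose as measured when the row begins; what a row does not reach is not made up. A row lasts 1/12 s, in which the tool goes at most 41.7 mm and 7.16 degrees, less where a joint would pass 70% of its speed; a pose out of reach is approached as far as the arm can. A call is refused whole if a number of a shift passes 1 or a number of a turn 1, either way. A call with a gripper value outside its range is refused whole. The fingers move at their own pace and stop on an object; FORCE is the grip in N (left out, the last holds). Time passes only in rows, so rows that do not move let the fingers close. It gives the time, the measured TCP pose, the force and the opening at its end, in the units of the state.
- robot.state(): the state, without advancing time (a new reading comes with each control period).
- imaging.grab_frame(name): name is "side" or "top"; returns the picture (420x560x3 uint8, red, green, blue); there is no depth.
- imaging.get_calibration(name): a dict with "fx", "fy", "cx", "cy" (pixels), "D" ([k1, k2, p1, p2, k3] as OpenCV has them; the pictures are not rectified), "cam_to_world" (4x4, takes a point from camera to world coordinates). Camera axes: x right, y down, z forward; pixel columns grow to the right and rows downward; lengths in m; the calibration is good to about 2 mm. A picture is of the moment at which its call begins. get_calibration takes no time and is no camera call.
- robot.sign_off(): hands the job in, once; it reports no verdict.
The state is a dict: "time": time; "joint_pos": joint angles; "qvel": joint speeds; "effort": joint torques, N m; "tool_pos": TCP position; "eef_rot": TCP orientation; "ft_force": force on the tool from outside, world axes, zero at the start; "torque": the same for the moment, N m; "finger_gap": finger opening in m.
Only numpy, scipy, OpenCV 4.12 (cv2) and the standard library are available. Lean on these libraries where they do the work, as an engineer would, in place of code of your own. Each camera call takes 0.05 s, during which the arm holds its last target. There are 200 camera calls.

## Working session

There is one attempt and no reset: what is moved stays moved. The work goes in short steps, Python scripts to look and compute and a shell command to move; the robot and the scene stay as the last step left them, time stands still between calls to the robot, and variables do not carry over. Pictures are saved under pics/ and viewed, about 12 in all and at most 16, crops included, and the job is handed in when it is done.

```bash
mkdir -p pics; ls; cat > h.py <<'E'
import numpy as np, cv2
from cell import robot, imaging
def cal(n):
    c=imaging.get_calibration(n); K=np.array([[c['fx'],0,c['cx']],[0,c['fy'],c['cy']],[0,0,1.]]); return K,np.array(c['D'],float),np.array(c['cam_to_world'])
def world(n,pts,z):
    K,D,T=cal(n); p=cv2.undistortPoints(np.array(pts,float).reshape(-1,1,2),K,D).reshape(-1,2)
    d=np.c_[p,np.ones(len(p))]@T[:3,:3].T; o=T[:3,3]; return o+d*((z-o[2])/d[:,2])[:,None]
def pix(n,P):
    K,D,T=cal(n); W=np.linalg.inv(T); r=cv2.Rodrigues(W[:3,:3])[0]
    return cv2.projectPoints(np.array(P,float).reshape(-1,3),r,W[:3,3],K,D)[0].reshape(-1,2)
def tri(p1,p2,a='top',b='side'):
    A=[];o=[]
    M=np.zeros((3,3));v=np.zeros(3)
    for n,p in((a,p1),(b,p2)):
        T=cal(n)[2]; w=world(n,[p],0.)[0]; d=w-T[:3,3]; d/=np.linalg.norm(d); Q=np.eye(3)-np.outer(d,d); M+=Q; v+=Q@T[:3,3]
    return np.linalg.solve(M,v)
def snap(n,f,crop=None,s=1):
    im=imaging.grab_frame(n)[:,:,::-1].copy(); cv2.imwrite('pics/raw_'+f,im)
    if crop: x0,y0,x1,y1=crop; im=im[y0:y1,x0:x1]
    cv2.imwrite('pics/'+f,cv2.resize(im,None,fx=s,fy=s,interpolation=cv2.INTER_CUBIC)); return im
def st():
    s=robot.state(); print(round(s['time'],2),np.round(s['tool_pos'],4),np.round(s['eef_rot'],3).tolist(),np.round(s['ft_force'],1),round(s['finger_gap'],4))
    print(np.round(s['joint_pos'],3))
E
python3 - <<'E'
from h import *
snap('top','t0.png',s=1.4);snap('side','s0.png',s=1.4);st()
for n in('top','side'):print(np.round(cal(n)[2],3).tolist(),cal(n)[0][0,0])
E
```

```text
pics
0.1 [0.152  0.5023 0.2419] [[0.957, -0.0, 0.29], [-0.29, -0.001, 0.957], [-0.0, -1.0, -0.001]] [ 0.3 -0.7  0.2] 0.0856
[ 1.122  0.263 -0.049  1.259 -0.     1.415]
[[0.103, -0.966, 0.237, 0.22], [-0.995, -0.101, 0.02, -0.028], [0.004, -0.237, -0.971, 1.47], [0.0, 0.0, 0.0, 1.0]] 462.1861422293859
[[0.999, -0.033, 0.01, 0.5], [-0.028, -0.598, 0.801, -0.897], [-0.02, -0.801, -0.598, 0.748], [0.0, 0.0, 0.0, 1.0]] 391.1864142601991
```

View pics/t0.png

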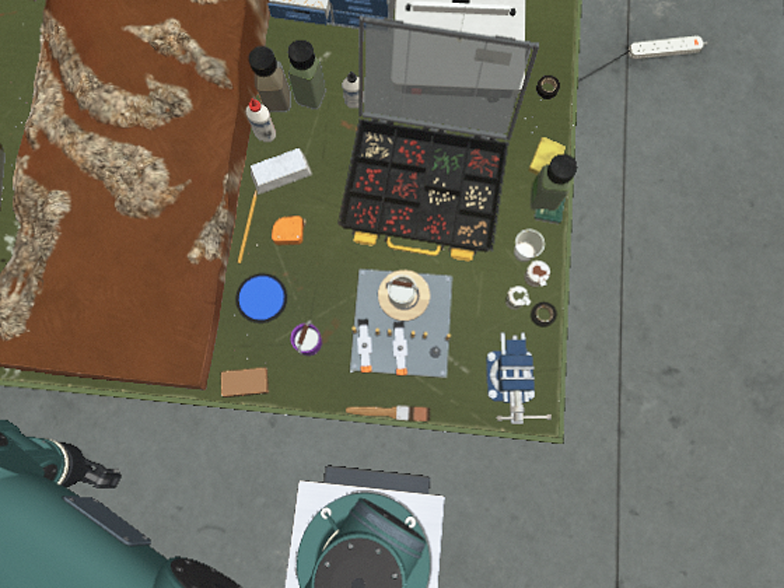

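View pics/s0.png

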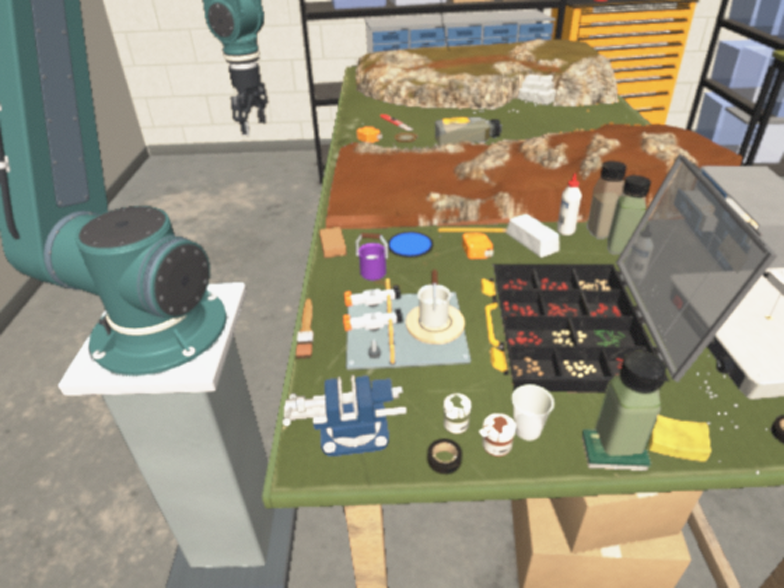

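Top view (784 px scale): the stand is at about (403,322), the white pot on its bed at (403,292), and the mat at (261,297). Rest arms are at (364,345) and (401,347), with orange ends near. The right pin at (435,352) is empty. 

Things that could be taken for the pot are the purple look-alike at (306,338) and the plain white cups at (528,243) and (538,272). I choose the white pot with the handle on the plywood bed and will check it in a close crop.

```bash
python3 - <<'E'
from h import *
a=cv2.imread('pics/raw_t0.png');b=cv2.imread('pics/raw_s0.png')
A=cv2.resize(a[188:273,245:330],(510,510),interpolation=cv2.INTER_CUBIC)
B=cv2.resize(b[185:270,240:340],(600,510),interpolation=cv2.INTER_CUBIC)
im=cv2.resize(np.hstack([A,B]),(800,int(510*800/1110)));
A2=cv2.resize(a[188:273,245:330],(600,600),interpolation=cv2.INTER_CUBIC);cv2.imwrite('pics/c0.png',A2);
B2=cv2.resize(b[185:270,240:340],(700,595),interpolation=cv2.INTER_CUBIC);cv2.imwrite('pics/c1.png',B2)
# mat & bed
print(world('top',[[261/1.4,297/1.4]],.004),world('top',[[404/1.4,294/1.4]],.02))
for nm,p in(('purple',(306,338)),('sand',(244,381)),('tape',(288,229))):print(nm,world('top',[[p[0]/1.4,p[1]/1.4]],.03))
E
```

```text
[[0.54635191 0.2990521  0.004     ]] [[ 0.58423645 -0.03135555  0.02      ]]
purple [[0.45696256 0.17840484 0.03      ]]
sand [[0.34716873 0.30171979 0.03      ]]
tape [[0.70981487 0.25492742 0.03      ]]
```

View pics/c0.png

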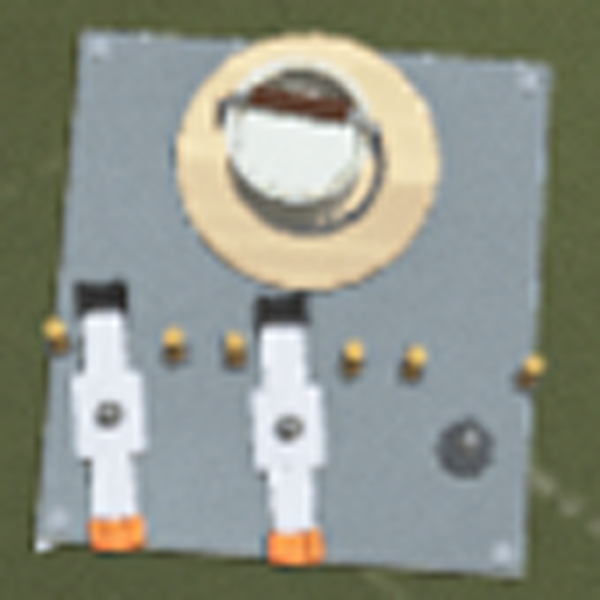

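View pics/c1.png

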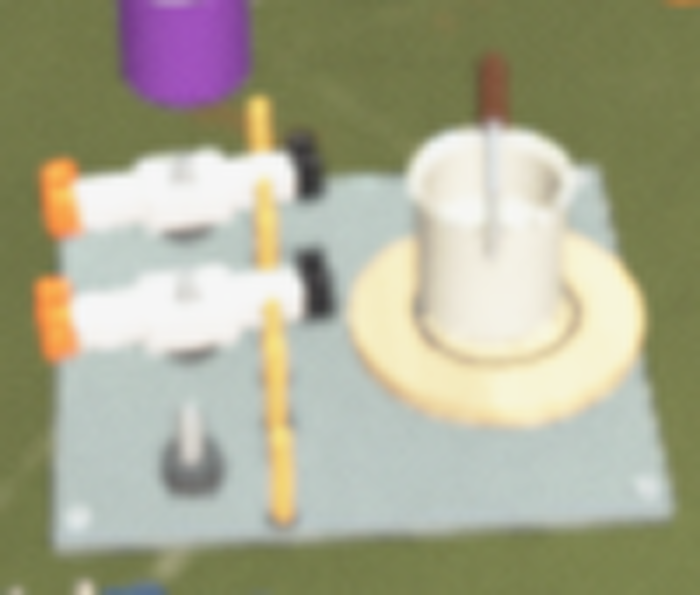

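Confirmed: the white pot with a brown grip stands on the plywood bed. The left arm (hole at about (109,413)) and the middle arm (289,427) are fitted with their black ends towards the bed, and the right pin is empty. Next I fit the stand pose.

```bash
cat > fit.py <<'E'
from h import *
from scipy.optimize import least_squares
c=lambda L:np.array(L,float)/7.0588+[245,188]-.43
cor=c([(82,30),(552,65),(525,577),(38,548)]);post=c([(55,328),(173,338),(235,346),(352,352),(415,358),(535,365)])
pins=c([(109,413),(289,427)])
def pts(p):
    x,y,th,px=p;R=np.array([[np.cos(th),-np.sin(th)],[np.sin(th),np.cos(th)]])
    C=np.array([(.12,.11),(.12,-.11),(-.12,-.11),(-.12,.11)])
    P=np.array([(px+.034,q+s) for q in(.08,0,-.08) for s in(.026,-.026)]);N=np.array([(px,.08),(px,0),(px,-.08)])
    f=lambda A,z:np.c_[A@R.T+[x,y],np.full(len(A),z)]
    return f(C,.01),f(P,.053),f(N,.048)
def res(p):
    C,P,N=pts(p);return np.r_[(pix('top',C)-cor).ravel(),(pix('top',P)-post).ravel(),(pix('top',N)[:2]-pins).ravel()]
r=least_squares(res,[.5,-.03,0,-.05],x_scale=.01)
print(r.x,np.round(r.fun,1));C,P,N=pts(r.x);print('pins',N)
bed=world('top',c([(308,162)]),.02);print('bed',bed)
g=world('top',c([(248,92),(358,108)]),.125);print('grip',g,g.mean(0),np.linalg.norm(g[0]-g[1]),'dir',np.arctan2(*(g[0]-g[1])[1::-1]))
s=lambda L:np.array(L,float)/7+[240,185]-.43
print('side pin_r',world('side',s([(190,403)]),.048),'side grip near end',world('side',s([(492,85)]),.125))
print('tri grip end',tri(c([(358,108)])[0],s([(492,92)])[0]))
print('bed side',world('side',s([(497,312)]),.02))
E
python3 fit.py
```

```text
[ 0.51987189 -0.03196435  0.03124385 -0.06456398] [-0.4  0.1 -0.1 -0.1 -0.   0.4 -0.5 -0.5  0.1  0.4  0.   0.2  0.2 -0.3
  0.3  0.   0.3 -0.2 -0.   0.1 -0.1 -0.   0.1 -0.1]
pins [[ 0.45284031  0.0459797   0.048     ]
 [ 0.45533941 -0.03398125  0.048     ]
 [ 0.45783852 -0.11394221  0.048     ]]
bed [[ 0.58238744 -0.03034151  0.02      ]]
grip [[ 0.58415938 -0.00164855  0.125     ]
 [ 0.58202381 -0.04905014  0.125     ]] [ 0.58309159 -0.02534934  0.125     ] 0.047449672091923294 dir 1.5257739376673134
side pin_r [[ 0.45840646 -0.11322081  0.048     ]] side grip near end [[ 0.58005442 -0.01833191  0.125     ]]
tri grip end [ 0.57723609 -0.04874959  0.14328473]
bed side [[ 0.5828827  -0.03217295  0.02      ]]
```

```bash
for i in 1 2; do python3 -m inch '[[[0.8,-1,0],[0,0,-0.6],60],[[0.8,-1,0],[0,0,-0.6],60],[[0.8,-1,0],[0,0,-0.6],60],[[0.8,-1,0],[0,0,-0.6],60],[[0.8,-1,0],[0,0,-0.6],60],[[0.8,-1,0],[0,0,-0.6],60],[[0.8,-1,0],[0,0,-0.6],60],[[0.8,-1,0],[0,0,-0.6],60]]'; done; python3 -c "from h import *;st()"
```

```text
time: 0.77
tool_pos: [0.3126, 0.2963, 0.2392]
eef_rot: [[0.691, -0.004, 0.723], [-0.723, -0.002, 0.691], [-0.002, -1.0, -0.004]]
ft_force: [0.8, 1.1, -0.3]
finger_gap: 0.0511
time: 1.43
tool_pos: [0.4772, 0.0838, 0.2384]
eef_rot: [[0.232, -0.007, 0.973], [-0.973, 0.001, 0.232], [-0.002, -1.0, -0.006]]
ft_force: [0.3, 1.3, 0.1]
finger_gap: 0.0512
1.43 [0.4772 0.0838 0.2384] [[0.232, -0.007, 0.973], [-0.973, 0.001, 0.232], [-0.002, -1.0, -0.006]] [0.3 1.3 0.1] 0.0512
[ 5.000e-03  2.000e-01 -1.450e-01  1.232e+00  1.000e-03  1.342e+00]
```

```bash
python3 -m inch '[[[0.8,-0.8,-0.5],[0,0,-0.5],60],[[0.8,-0.8,-0.5],[0,0,-0.5],60],[[0.8,-0.8,-0.5],[0,0,-0.5],60],[[0.8,-0.8,-0.5],[0,0,-0.5],60],[[0.8,-0.8,0],[0,0,-0.5],60],[[0,0,0],[0,0,0],60],[[0,0,0],[0,0,0],60]]'; python3 - <<'E'
from h import *
snap('side','s1.png',crop=(230,130,350,270),s=4)
E
```

```text
time: 2.02
tool_pos: [0.5838, -0.028, 0.1831]
eef_rot: [[-0.053, -0.009, 0.999], [-0.999, 0.002, -0.053], [-0.002, -1.0, -0.009]]
ft_force: [0.2, 0.6, 0.1]
finger_gap: 0.0511
```

View pics/s1.png

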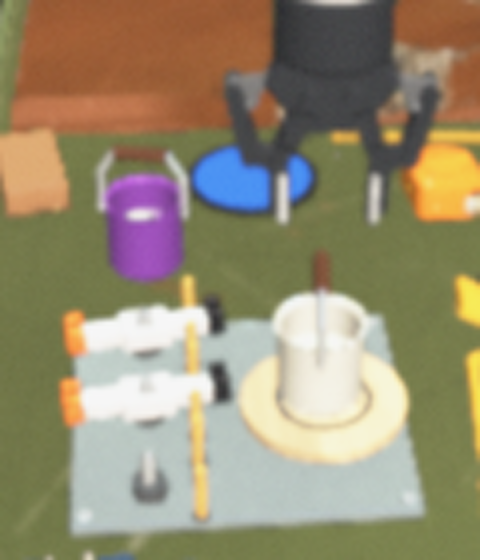

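Side view crop: the open fingers (282 and 373, midpoint 328) straddle the grip at (321,270). I go down and close.

```bash
python3 -m inch '[[[0,0,-0.9],[0,0,0],60],[[0,0,-0.8],[0,0,0],60],[[0,0,-0.8],[0,0,0],60],[[0,0,-0.1],[0,0,0],60],[[0,0,0],[0,0,0],0],[[0,0,0],[0,0,0],0],[[0,0,0],[0,0,0],0],[[0,0,0],[0,0,0],0]]' 60;  python3 -m inch '[[[0,0,0],[0,0,0],0],[[0,0,0],[0,0,0],0],[[0,0,0],[0,0,0],0],[[0,0,0.2],[0,0,0],0],[[0,0,0.2],[0,0,0],0],[[0,0,0.2],[0,0,0],0],[[0,0,0],[0,0,0],0]]'
```

```text
time: 2.73
tool_pos: [0.5823, -0.0241, 0.1211]
eef_rot: [[-0.045, -0.004, 0.999], [-0.999, 0.002, -0.045], [-0.001, -1.0, -0.004]]
ft_force: [-0.1, 0.1, -3.4]
finger_gap: 0.0102
time: 3.32
tool_pos: [0.5827, -0.0241, 0.1394]
eef_rot: [[-0.045, -0.002, 0.999], [-0.999, 0.001, -0.045], [-0.001, -1.0, -0.002]]
ft_force: [0.1, -0.7, -3.1]
finger_gap: 0.01
```

```bash
python3 -m inch '[[[0,0,1],[0,0,0],0],[[0,0,1],[0,0,0],0],[[0,0,1],[0,0,0],0],[[0,0.3,1],[0,0,0],0],[[0,0.6,0.4],[0,0,0],0],[[0,0.9,0],[0,0,0],0],[[-0.1,0.9,0],[0,0,0],0],[[-0.1,0.9,0],[0,0,0],0]]';  python3 -m inch '[[[-0.1,0.9,0],[0,0,0],0],[[-0.1,0.9,0],[0,0,0],0],[[-0.1,0.9,0],[0,0,0],0],[[-0.1,0.9,0],[0,0,0],0],[[-0.1,0.9,0],[0,0,0],0],[[-0.1,0.9,0],[0,0,0],0],[[-0.1,0.7,0],[0,0,0],0],[[0,0.5,0],[0,0,0],0]]'
```

```text
time: 3.98
tool_pos: [0.5771, 0.065, 0.2563]
eef_rot: [[-0.051, -0.001, 0.999], [-0.999, 0.001, -0.051], [-0.001, -1.0, -0.001]]
ft_force: [-0.2, -0.4, -2.9]
finger_gap: 0.0096
time: 4.65
tool_pos: [0.5574, 0.2395, 0.2579]
eef_rot: [[-0.051, 0.001, 0.999], [-0.999, 0.001, -0.051], [-0.001, -1.0, 0.001]]
ft_force: [-0.4, -0.0, -2.6]
finger_gap: 0.0097
```

```bash
python3 -m inch '[[[-0.2,0.8,0],[0,0,0],0],[[-0.2,0.8,-0.2],[0,0,0],0],[[0,0.5,-0.5],[0,0,0],0],[[0,0.2,-1],[0,0,0],0],[[0,0,-1],[0,0,0],0],[[0,0,-1],[0,0,0],0],[[0,0,-0.8],[0,0,0],0],[[0,0,-0.3],[0,0,0],0]]'
```

```text
time: 5.32
tool_pos: [0.5484, 0.3023, 0.1321]
eef_rot: [[-0.048, 0.006, 0.999], [-0.999, 0.002, -0.048], [-0.003, -1.0, 0.006]]
ft_force: [-0.3, -0.5, -3.3]
finger_gap: 0.0098
```

```bash
python3 -m inch '[[[0,-0.1,-0.4],[0,0,0],0],[[0,0,-0.3],[0,0,0],0],[[0,0,-0.2],[0,0,0],0],[[0,0,-0.15],[0,0,0],0],[[0,0,0],[0,0,0],0]]'
```

```text
time: 5.73
tool_pos: [0.5504, 0.299, 0.1052]
eef_rot: [[-0.05, 0.008, 0.999], [-0.999, 0.002, -0.05], [-0.002, -1.0, 0.008]]
ft_force: [-0.5, 0.2, -3.0]
finger_gap: 0.0099
```

```bash
python3 -m inch '[[[0,0,-0.08],[0,0,0],0],[[0,0,0],[0,0,0],0]]'; python3 -m inch '[[[0,0,-0.08],[0,0,0],0],[[0,0,0],[0,0,0],0]]'
```

```text
time: 5.9
tool_pos: [0.5519, 0.2993, 0.1048]
eef_rot: [[-0.05, 0.012, 0.999], [-0.999, 0.003, -0.05], [-0.004, -1.0, 0.012]]
ft_force: [-0.8, 0.9, -3.3]
finger_gap: 0.0096
time: 6.07
tool_pos: [0.5535, 0.2998, 0.1048]
eef_rot: [[-0.05, 0.016, 0.999], [-0.999, 0.005, -0.05], [-0.006, -1.0, 0.016]]
ft_force: [-0.4, 0.4, -2.7]
finger_gap: 0.0095
```

```bash
python3 -m inch '[[[-0.15,0,-0.2],[0,0.1,0],0],[[-0.15,0,-0.1],[0,0.1,0],0]]'; python3 -c "
from h import *
snap('side','s2.png',crop=(220,120,340,240),s=4.5);snap('top','t2.png')"
```

```text
time: 6.23
tool_pos: [0.5534, 0.3012, 0.1046]
eef_rot: [[-0.051, 0.014, 0.999], [-0.999, 0.009, -0.051], [-0.009, -1.0, 0.013]]
ft_force: [2.5, -3.4, 12.3]
finger_gap: 0.0102
```

View pics/s2.png

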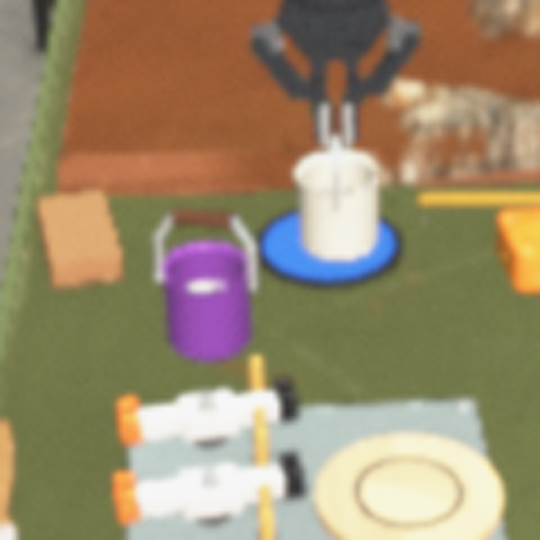

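The pot stands on the mat (pot base at about (340,243), mat centre (330,247)) with the reading now pressing up. I release it and rise.

```bash
python3 -m inch '[[[0,0,0.05],[0,0,0],50],[[0,0,0],[0,0,0],50],[[0,0,0],[0,0,0],50],[[0,0,0.6],[0,0,0],50],[[0,0,1],[0,0,0],50],[[0,0,1],[0,0,0],50],[[0,0,1],[0,0,0],50],[[0,0,1],[0,0,0],50]]'; python3 -c "
from h import *
st()"
```

```text
time: 7.0
tool_pos: [0.55, 0.3002, 0.2188]
eef_rot: [[-0.051, 0.003, 0.999], [-0.999, 0.005, -0.051], [-0.005, -1.0, 0.002]]
ft_force: [0.4, 0.0, 0.2]
finger_gap: 0.0432
7.0 [0.55   0.3002 0.2188] [[-0.051, 0.003, 0.999], [-0.999, 0.005, -0.051], [-0.005, -1.0, 0.002]] [0.4 0.  0.2] 0.0432
[0.368 0.444 0.167 1.29  0.004 1.99 ]
```

```bash
cat >> fit.py <<'E'
for n,a,b in(('L',(102,297),(117,534)),('M',(283,308),(297,547))):
    w=world('top',c([a,b]),.042);d=w[1]-w[0];print(n,w,'len',np.linalg.norm(d),'yaw',np.degrees(np.arctan2(d[1],d[0])))
E
python3 fit.py|tail -4; python3 -m inch '[[[-0.3,-1,0],[0,0,1],50],[[-0.3,-1,0],[0,0,1],50],[[-0.3,-1,0],[0,0,1],50],[[-0.3,-1,0],[0,0,1],50],[[-0.3,-1,0],[0,0,1],50],[[-0.3,-1,0],[0,0,1],50],[[-0.3,-1,0],[0,0,1],50],[[-0.3,-0.9,0],[0,0,1],50]]';python3 -m inch '[[[-0.3,-0.6,0],[0,0,1],50],[[-0.3,-0.4,0],[0,0,1],50],[[-0.3,0,0],[0,0,1],50],[[0,0,-0.5],[0,0,1],50],[[0,0,-0.5],[0,0,1],50],[[0,0,-0.5],[0,0,0.6],50],[[0,0,0],[0,0,0],50],[[0,0,0],[0,0,0],50]]'
```

```text
L [[0.5054992  0.05510009 0.042     ]
 [0.4008496  0.03657869 0.042     ]] len 0.1062759652476438 yaw -169.96344702965433
M [[ 0.50892828 -0.02577702  0.042     ]
 [ 0.40335945 -0.04251575  0.042     ]] len 0.10688762283382408 yaw -170.9903239496896
time: 7.67
tool_pos: [0.4877, 0.1006, 0.2211]
eef_rot: [[0.736, -0.003, 0.677], [-0.677, 0.012, 0.736], [-0.011, -1.0, 0.007]]
ft_force: [0.8, -0.3, 0.1]
finger_gap: 0.0428
time: 8.33
tool_pos: [0.4603, 0.0704, 0.1807]
eef_rot: [[0.992, -0.015, 0.127], [-0.127, 0.008, 0.992], [-0.016, -1.0, 0.006]]
ft_force: [-0.0, -0.2, 0.4]
finger_gap: 0.0426
```

```bash
python3 -m inch '[[[-0.15,-0.5,0],[0,0,1],50],[[-0.15,-0.5,0],[-0.1,-0.1,1],50],[[0,0,-1],[0,0,0.8],50],[[0,0,-1],[0,0,0],50],[[0,0,-1],[0,0,0],50],[[0,0,-0.3],[0,0,0],50],[[0,0,0],[0,0,0],50],[[0,0,0],[0,0,0],50]]'
```

```text
time: 9.0
tool_pos: [0.4549, 0.0449, 0.1006]
eef_rot: [[0.987, 0.001, -0.162], [0.162, -0.006, 0.987], [-0.0, -1.0, -0.006]]
ft_force: [0.3, -0.2, 0.4]
finger_gap: 0.0429
```

```bash
python3 -m inch '[[[-0.06,0.04,-0.8],[0,0,0],50],[[-0.03,0,-0.8],[0,0,0],50],[[0,0,-0.6],[0,0,0],50],[[0,0,-0.3],[0,0,0],50],[[0,0,0],[0,0,0],50]]';  python3 - <<'E'
from h import *
snap('side','s3.png',crop=(220,160,320,260),s=6)
E
```

```text
time: 9.42
tool_pos: [0.4578, 0.046, 0.043]
eef_rot: [[0.987, 0.011, -0.158], [0.158, -0.007, 0.987], [0.01, -1.0, -0.008]]
ft_force: [-0.9, -0.5, 0.4]
finger_gap: 0.0429
```

View pics/s3.png

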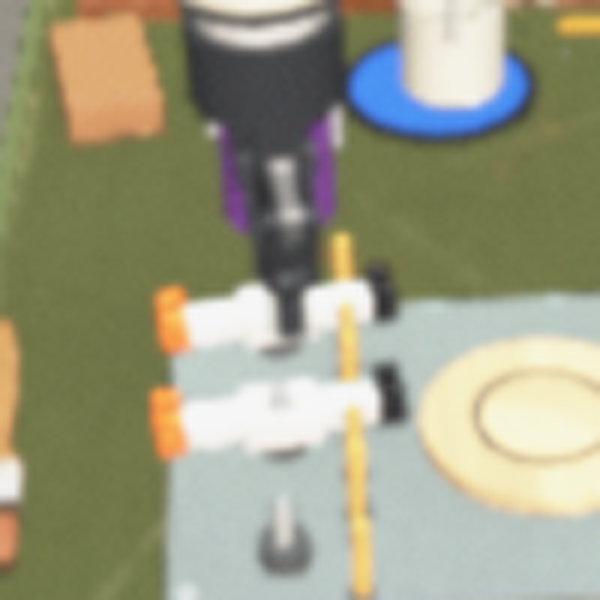

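The finger is at x ≈ 290 px against the hub centre at ≈ 278 px, about 5 mm too far in x, which agrees with the TCP reading. I correct that and lower.

```bash
python3 -m inch '[[[-0.2,0,-0.2],[0,0.1,0],50],[[-0.05,0,-0.15],[0,0,0],50],[[0,0,0],[0,0,0],50]]'
```

```text
time: 9.72
tool_pos: [0.4531, 0.046, 0.037]
eef_rot: [[0.988, 0.004, -0.157], [0.157, -0.007, 0.988], [0.003, -1.0, -0.007]]
ft_force: [-0.7, -0.7, -0.2]
finger_gap: 0.0425
```

```bash
python3 -m inch '[[[-0.02,0,-0.12],[0,0,0],50],[[0,0,0],[0,0,0],0],[[0,0,0],[0,0,0],0],[[0,0,0],[0,0,0],0],[[0,0,0],[0,0,0],0]]' 80;
```

```text
time: 10.13
tool_pos: [0.4529, 0.0466, 0.0353]
eef_rot: [[0.987, 0.005, -0.158], [0.158, -0.005, 0.987], [0.005, -1.0, -0.006]]
ft_force: [-0.2, 0.2, -0.8]
finger_gap: 0.0277
```

```bash
python3 -m inch '[[[0,0,0.3],[0,0,0],0],[[0,0,0.5],[0,0,0],0],[[0,0,0.7],[0,0,0],0],[[0,0,0.7],[0,0,0],0],[[0,0,0.7],[0,0,0],0],[[0,0,0.3],[0,0,0],0],[[0,0,0],[0,0,-0.5],0],[[0,0,0],[0,0,-1],0]]'; for i in 1 2 3; do python3 -m inch '[[[0,0,0],[0,0,-1],0],[[0,0,0],[0,0,-1],0],[[0,0,0],[0,0,-1],0],[[0,0,0],[0,0,-1],0],[[0,0,0],[0,0,-1],0],[[0,0,0],[0,0,-1],0],[[0,0,0],[0,0,-1],0],[[0,0,0],[0,0,-1],0]]'; done
```

```text
time: 10.8
tool_pos: [0.4522, 0.0463, 0.1217]
eef_rot: [[1.0, 0.004, -0.0], [0.0, -0.007, 1.0], [0.004, -1.0, -0.007]]
ft_force: [-0.2, 0.2, 0.3]
finger_gap: 0.028
time: 11.47
tool_pos: [0.4518, 0.0458, 0.1224]
eef_rot: [[0.637, -0.003, 0.771], [-0.771, -0.009, 0.637], [0.005, -1.0, -0.008]]
ft_force: [0.2, 0.5, -1.8]
finger_gap: 0.0277
time: 12.13
tool_pos: [0.451, 0.0454, 0.1221]
eef_rot: [[-0.19, -0.011, 0.982], [-0.982, -0.004, -0.19], [0.006, -1.0, -0.01]]
ft_force: [-0.1, -0.6, -0.9]
finger_gap: 0.0279
time: 12.8
tool_pos: [0.4501, 0.045, 0.1218]
eef_rot: [[-0.879, -0.012, 0.477], [-0.477, 0.006, -0.879], [0.008, -1.0, -0.011]]
ft_force: [0.0, -0.4, -1.1]
finger_gap: 0.028
```

```bash
python3 -m inch '[[[0,0,0],[0,0,-1],0],[[0,0,0],[0,0,-1],0],[[0.05,0,-0.4],[0,0,-1],0],[[0.05,0,-0.5],[-0.05,-0.1,-1],0],[[0,0,-0.5],[0,0,-0.2],0],[[0,0,-0.2],[0,0,0],0],[[0,0,0],[0,0,0],0],[[0,0,0],[0,0,0],0]]'
```

```text
time: 13.47
tool_pos: [0.4525, 0.0445, 0.0809]
eef_rot: [[-1.0, 0.002, 0.029], [-0.029, 0.003, -1.0], [-0.002, -1.0, -0.003]]
ft_force: [1.1, -0.4, -0.6]
finger_gap: 0.028
```

```bash
python3 -m inch '[[[0,0.04,-0.3],[0,0,0],0],[[0,0,-0.2],[0,0,0],0],[[0,0,-0.1],[0,0,0],0],[[0,0,0],[0,0,0],0]]'
```

```text
time: 13.8
tool_pos: [0.4533, 0.0455, 0.0658]
eef_rot: [[-0.999, 0.004, 0.032], [-0.032, 0.003, -0.999], [-0.004, -1.0, -0.003]]
ft_force: [0.3, -0.4, -0.3]
finger_gap: 0.0279
```

```bash
python3 -m inch '[[[-0.03,0,-0.2],[0,0,0],0],[[-0.02,0,-0.2],[0,0,0],0],[[-0.02,0,-0.15],[0,0,0],0],[[0,0,0],[0,0,0],0]]'
```

```text
time: 14.13
tool_pos: [0.4556, 0.0468, 0.0526]
eef_rot: [[-0.999, 0.013, 0.033], [-0.033, 0.007, -0.999], [-0.013, -1.0, -0.007]]
ft_force: [-0.9, 1.4, -1.5]
finger_gap: 0.028
```

```bash
python3 -m inch '[[[-0.1,-0.05,-0.1],[-0.06,0.12,0],0],[[-0.02,0,-0.2],[0,0,0],0],[[-0.02,0,-0.15],[0,0,0],0],[[0,0,0],[0,0,0],0]]'
```

```text
time: 14.47
tool_pos: [0.456, 0.0471, 0.0419]
eef_rot: [[-0.999, 0.008, 0.035], [-0.035, 0.005, -0.999], [-0.008, -1.0, -0.005]]
ft_force: [1.9, 1.6, -1.7]
finger_gap: 0.0275
```

```bash
python3 -m inch '[[[-0.02,-0.02,-0.2],[-0.04,0.08,0],0],[[0,0,-0.1],[0,0,0],0],[[0,0,0],[0,0,0],0]]'; python3 - <<'E'
from h import *
snap('side','s4.png',crop=(220,160,320,260),s=5)
E
```

```text
time: 14.72
tool_pos: [0.4562, 0.047, 0.0349]
eef_rot: [[-0.999, 0.001, 0.035], [-0.035, 0.002, -0.999], [-0.001, -1.0, -0.002]]
ft_force: [-2.4, 1.4, 13.4]
finger_gap: 0.0274
```

View pics/s4.png

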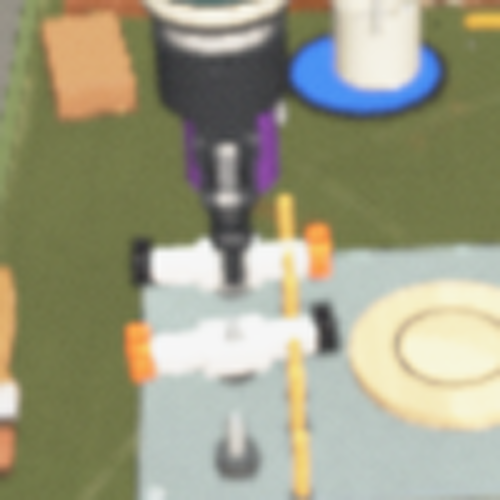

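The left arm is turned, orange towards the bed (318,250), and the fit shows 13 N up at seating height. I release it and go to the middle arm.

```bash
python3 -m inch '[[[0,0,0.03],[0,0,0],50],[[0,0,0],[0,0,0],50],[[0,0,0],[0,0,0],50],[[0,0,0.4],[0,0,0],50],[[0,0,0.8],[0,0,0],50],[[0,0,0.8],[0,0,0],50],[[0,0,0.6],[0,0,0],50],[[0,-0.4,0],[0,0,0.3],50]]';python3 -m inch '[[[0,-0.8,0],[0,0,0.4],50],[[0,-0.8,0],[0,0,0.4],50],[[0,-0.8,0],[0,0,0.1],50],[[0,-0.4,0],[0,0,0],50],[[0,0,0],[0,0,0],50],[[0,0,0],[0,0,0],50]]'
```

```text
time: 15.43
tool_pos: [0.4525, 0.0365, 0.101]
eef_rot: [[-0.998, -0.008, 0.066], [-0.066, -0.002, -0.998], [0.008, -1.0, 0.001]]
ft_force: [0.5, -0.7, -0.2]
finger_gap: 0.0429
time: 15.93
tool_pos: [0.4516, -0.0377, 0.1015]
eef_rot: [[-0.986, -0.008, 0.166], [-0.166, -0.005, -0.986], [0.009, -1.0, 0.003]]
ft_force: [-1.2, 0.6, -0.2]
finger_gap: 0.0427
```

```bash
python3 -m inch '[[[0.06,0.14,-0.7],[0,-0.06,0],50],[[0,0,-0.7],[0,0,0],50],[[0,0,-0.5],[0,0,0],50],[[0,0,-0.2],[0,0,0],50],[[0,0,0],[0,0,0],50],[[0,0,0],[0,0,0],50]]'
```

```text
time: 16.43
tool_pos: [0.4527, -0.0312, 0.0473]
eef_rot: [[-0.986, -0.002, 0.167], [-0.167, -0.005, -0.986], [0.003, -1.0, 0.004]]
ft_force: [0.2, -0.3, -0.6]
finger_gap: 0.0425
```

```bash
python3 -m inch '[[[0.1,-0.08,-0.2],[0,0,0],50],[[0.04,0,-0.2],[0,0,0],50],[[0,0,-0.1],[0,0,0],50],[[0,0,0],[0,0,0],50]]'
```

```text
time: 16.77
tool_pos: [0.4577, -0.0331, 0.0353]
eef_rot: [[-0.986, 0.0, 0.168], [-0.168, -0.005, -0.986], [0.001, -1.0, 0.005]]
ft_force: [-0.5, -0.1, -0.4]
finger_gap: 0.0426
```

```bash
python3 -m inch '[[[-0.04,0,0],[0,0,0],50],[[0,0,0],[0,0,0],0],[[0,0,0],[0,0,0],0],[[0,0,0],[0,0,0],0],[[0,0,0],[0,0,0],0]]' 80
```

```text
time: 17.18
tool_pos: [0.4568, -0.0332, 0.0362]
eef_rot: [[-0.986, 0.001, 0.167], [-0.167, -0.006, -0.986], [0.0, -1.0, 0.006]]
ft_force: [0.6, 0.6, -1.2]
finger_gap: 0.0276
```

```bash
python3 -m inch '[[[0,0,0.3],[0,0,0],0],[[0,0,0.5],[0,0,0],0],[[0,0,0.7],[0,0,0],0],[[0,0,0.7],[0,0,0],0],[[0,0,0.7],[0,0,0],0],[[0,0,0.3],[0,0,0],0],[[0,0,0],[0,0,0.5],0],[[0,0,0],[0,0,1],0]]'; for i in 1 2 3; do python3 -m inch '[[[0,0,0],[0,0,1],0],[[0,0,0],[0,0,1],0],[[0,0,0],[0,0,1],0],[[0,0,0],[0,0,1],0],[[0,0,0],[0,0,1],0],[[0,0,0],[0,0,1],0],[[0,0,0],[0,0,1],0],[[0,0,0],[0,0,1],0]]'; done
```

```text
time: 17.85
tool_pos: [0.4557, -0.0331, 0.1228]
eef_rot: [[-0.948, 0.001, 0.32], [-0.32, -0.006, -0.947], [0.001, -1.0, 0.006]]
ft_force: [0.0, 0.6, -1.1]
finger_gap: 0.0275
time: 18.52
tool_pos: [0.4551, -0.0331, 0.1234]
eef_rot: [[-0.357, 0.006, 0.934], [-0.934, -0.002, -0.357], [0.0, -1.0, 0.006]]
ft_force: [-0.0, 0.4, -1.0]
finger_gap: 0.0279
time: 19.18
tool_pos: [0.454, -0.033, 0.1233]
eef_rot: [[0.493, 0.004, 0.87], [-0.87, 0.002, 0.493], [-0.0, -1.0, 0.005]]
ft_force: [0.2, 0.5, -0.7]
finger_gap: 0.028
time: 19.85
tool_pos: [0.4528, -0.0329, 0.1231]
eef_rot: [[0.985, -0.001, 0.173], [-0.173, 0.004, 0.985], [-0.002, -1.0, 0.004]]
ft_force: [0.2, -1.2, 0.0]
finger_gap: 0.0278
```

```bash
python3 -m inch '[[[0.1,0,-0.3],[0,0,1],0],[[0.04,0,-0.5],[0,0,0.8],0],[[0,0,-0.5],[0,0,0],0],[[0,0,-0.5],[0,0,0],0],[[0,0,-0.2],[0,0,0],0],[[0,0,0],[0,0,0],0],[[0,0,0],[0,0,0],0]]'
```

```text
time: 20.43
tool_pos: [0.4562, -0.033, 0.0719]
eef_rot: [[0.999, -0.001, -0.032], [0.032, 0.004, 0.999], [-0.001, -1.0, 0.004]]
ft_force: [0.9, 0.2, -0.7]
finger_gap: 0.028
```

```bash
python3 -m inch '[[[0,0,-0.2],[0,0,0],0],[[0,0,-0.2],[0,0,0],0],[[0,0,-0.15],[0,0,0],0],[[0,0,0],[0,0,0],0]]';python3 -m inch '[[[0,0,-0.15],[0,0,0],0],[[0,0,-0.15],[0,0,0],0],[[0,0,0],[0,0,0],0]]'
```

```text
time: 20.77
tool_pos: [0.4572, -0.0332, 0.0585]
eef_rot: [[0.999, 0.001, -0.032], [0.032, 0.003, 0.999], [0.001, -1.0, 0.003]]
ft_force: [1.8, 0.4, -1.4]
finger_gap: 0.0278
time: 21.02
tool_pos: [0.4573, -0.0332, 0.0505]
eef_rot: [[0.999, 0.002, -0.032], [0.032, 0.003, 0.999], [0.002, -1.0, 0.003]]
ft_force: [0.7, 0.4, -1.0]
finger_gap: 0.0276
```

Going on cleanly; seating needs TCP z ≈ 0.036.

```bash
python3 -m inch '[[[0,0,-0.2],[0,0,0],0],[[0,0,-0.15],[0,0,0],0],[[0,0,-0.12],[0,0,0],0],[[0,0,0],[0,0,0],0]]';python3 -m inch '[[[0,0,-0.12],[0,0,0],0],[[0,0,-0.05],[0,0,0],0]]'
```

```text
time: 21.35
tool_pos: [0.4573, -0.0331, 0.0374]
eef_rot: [[0.999, 0.002, -0.032], [0.032, 0.003, 0.999], [0.002, -1.0, 0.003]]
ft_force: [-0.6, 1.0, -1.6]
finger_gap: 0.0277
time: 21.52
tool_pos: [0.4577, -0.0332, 0.0355]
eef_rot: [[0.999, 0.004, -0.032], [0.032, 0.002, 0.999], [0.004, -1.0, 0.002]]
ft_force: [-18.6, 4.7, 60.1]
finger_gap: 0.028
```

```bash
python3 -m inch '[[[0,0,0.04],[0,0,0],50],[[0,0,0],[0,0,0],50],[[0,0,0],[0,0,0],50],[[0,0,0.4],[0,0,0],50],[[0,0,0.8],[0,0,0],50],[[0,0,0.8],[0,0,0],50],[[-1,0,0.6],[0,0,0],50],[[-1,0,0],[0,0,0],50]]';python3 -m inch '[[[-0.8,0,0],[0,0,0],50],[[0,0,0],[0,0,0],50]]'; python3 - <<'E'
from h import *
a=snap('top','t5.png');b=snap('side','s5.png')
A=cv2.resize(a[195:285,245:335],(400,400),interpolation=cv2.INTER_CUBIC);B=cv2.resize(b[180:260,240:320],(400,400),interpolation=cv2.INTER_CUBIC)
cv2.imwrite('pics/c5.png',np.hstack([A,B]))
E
```

```text
time: 22.18
tool_pos: [0.4099, -0.0338, 0.1033]
eef_rot: [[0.999, 0.005, -0.033], [0.033, 0.002, 0.999], [0.005, -1.0, 0.001]]
ft_force: [-0.4, -0.5, -0.3]
finger_gap: 0.0426
time: 22.35
tool_pos: [0.386, -0.0334, 0.1037]
eef_rot: [[0.999, 0.004, -0.033], [0.033, 0.002, 0.999], [0.004, -1.0, 0.001]]
ft_force: [0.8, -0.3, 0.9]
finger_gap: 0.043
```

View pics/c5.png

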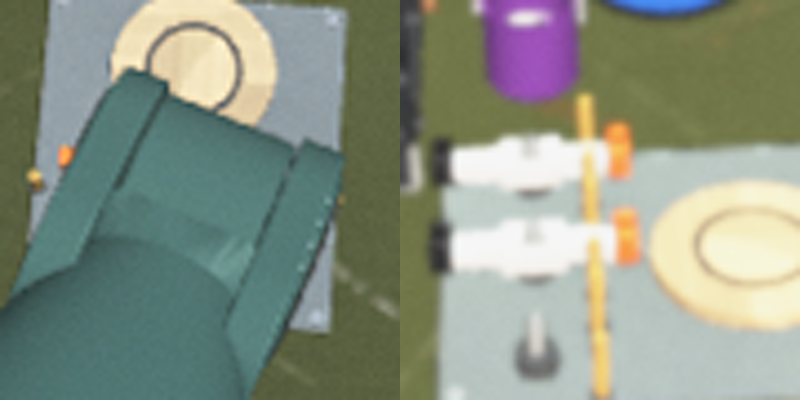

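Both arms lie on their pins with orange towards the bed (620,150) and (628,237), but the top view is blocked by the robot. I check squareness from the side pixels.

```bash
python3 - <<'E'
from h import *
s=lambda L:np.array(L,float)/5+[240-80,180]-.4
th=.0312;ux=np.array([np.cos(th),np.sin(th)])
for n,pin,o,b in(('L',(.4545,.0465),(620,150),(442,160)),('M',(.457,-.0333),(628,237),(440,247))):
    w=world('side',s([o,b]),.033)[:,:2];d=w[0]-w[1]
    print(n,w,np.linalg.norm(d),'rel yaw deg',np.degrees(np.arctan2(d[1],d[0])-th),'mid',w.mean(0))
    print(' pred px',pix('side',[[*(np.array(pin)+.053*ux*k),.033] for k in(1,-1)]),'meas',s([o,b]))
    print(' hub',pix('side',[[*pin,.036],[*pin,.048]]))
E
```

```text
L [[0.50721092 0.0483265 ]
 [0.3995456  0.04415939]] 0.10774593239501488 rel yaw deg 0.4288589570597125 mid [0.45337826 0.04624294]
 pred px [[283.68824559 209.6316264 ]
 [248.66625686 211.4404022 ]] meas [[283.6 209.6]
 [248.  211.6]]
 hub [[266.15122358 209.74491786]
 [265.9539478  206.56024256]]
M [[ 0.50977976 -0.0343495 ]
 [ 0.4023733  -0.03772804]] 0.10745958717915456 rel yaw deg 0.014054679411479348 mid [ 0.45607653 -0.03603877]
 pred px [[285.24178197 226.39554787]
 [248.22570384 228.35702771]] meas [[285.2 227. ]
 [247.6 229. ]]
 hub [[266.7083601  226.56865463]
 [266.50279709 223.31018569]]
```

Both arms are square to within 1°. For the rocking I grip each hub lightly at the pin and turn the tool. Left arm first.

```bash
python3 -m inch '[[[0.4,0.5,0],[0,0,0],50],[[0.7,0.8,0],[0,0,0],50],[[0.7,0.8,0],[0,0,0],50],[[0.6,0.7,-0.5],[0,0,0],50],[[0.2,0.2,-0.7],[0,0,0],50],[[0,0,-0.7],[0,0,0],50],[[0,0,-0.2],[0,0,0],50],[[0,0,0],[0,0,0],50]]'
```

```text
time: 23.12
tool_pos: [0.4661, 0.0454, 0.048]
eef_rot: [[0.999, 0.012, -0.031], [0.031, 0.001, 1.0], [0.012, -1.0, 0.0]]
ft_force: [0.3, -1.8, 0.1]
finger_gap: 0.0429
```

```bash
python3 -m inch '[[[-0.3,0.04,0],[0,0.1,0],50],[[-0.1,0,-0.2],[0,0,0],50],[[0,0,-0.2],[0,0,0],50],[[0,0,0],[0,0,0],50]]'
```

```text
time: 23.45
tool_pos: [0.456, 0.0458, 0.0386]
eef_rot: [[1.0, 0.001, -0.03], [0.03, 0.0, 1.0], [0.001, -1.0, 0.0]]
ft_force: [0.0, 0.2, -0.3]
finger_gap: 0.0425
```

```bash
python3 -m inch '[[[-0.04,0.03,-0.05],[0,0,0],50],[[0,0,0],[0,0,0],0],[[0,0,0],[0,0,0],0],[[0,0,0],[0,0,0],0],[[0,0,0],[0,0,0],0]]' 30; python3 -m inch '[[[0,0,0],[0,0,0.6],0],[[0,0,0],[0,0,0.7],0],[[0,0,0],[0,0,0.7],0],[[0,0,0],[0,0,0.4],0],[[0,0,0],[0,0,0],0],[[0,0,0],[0,0,0],0],[[0,0,0],[0,0,0],0]]'
```

```text
time: 23.87
tool_pos: [0.4553, 0.047, 0.0385]
eef_rot: [[1.0, 0.004, -0.029], [0.029, 0.003, 1.0], [0.004, -1.0, 0.003]]
ft_force: [0.9, -0.0, -1.0]
finger_gap: 0.0293
time: 24.45
tool_pos: [0.4561, 0.0471, 0.0393]
eef_rot: [[0.958, 0.005, -0.285], [0.285, 0.004, 0.958], [0.006, -1.0, 0.003]]
ft_force: [0.4, 1.8, -1.8]
finger_gap: 0.0291
```

```bash
python3 -m inch '[[[0,0,-0.04],[0,0,0.2],0],[[0,0,0],[0,0,0],0],[[0,0,0],[0,0,0],0],[[0,0,0],[0,0,-0.5],0],[[0,0,0],[0,0,-0.8],0],[[0,0,0],[0,0,-0.8],0],[[0,0,0],[0,0,-0.8],0],[[0,0,0],[0,0,-0.8],0]]'; python3 -m inch '[[[0,0,-0.03],[0,0,-0.8],0],[[0,0,0],[0,0,-0.4],0],[[0,0,0],[0,0,0],0],[[0,0,0],[0,0,0],0],[[0,0,0],[0,0,0],0]]'
```

```text
time: 25.12
tool_pos: [0.4555, 0.0467, 0.0381]
eef_rot: [[0.996, 0.005, 0.093], [-0.093, 0.001, 0.996], [0.005, -1.0, 0.002]]
ft_force: [-0.6, 1.0, 0.0]
finger_gap: 0.0291
time: 25.53
tool_pos: [0.4558, 0.0466, 0.0382]
eef_rot: [[0.974, 0.006, 0.227], [-0.227, 0.0, 0.974], [0.006, -1.0, 0.002]]
ft_force: [0.7, 1.8, -0.5]
finger_gap: 0.0287
```

```bash
python3 -m inch '[[[0,0,0],[0,0,-0.1],0],[[0,0,0],[0,0,0],0],[[0,0,0],[0,0,0],0],[[0,0,0],[0,0,0.8],0],[[0,0,0],[0,0,0.8],0],[[0,0,0],[0,0,0.8],0],[[0,0,-0.05],[0,0,0],0],[[0,0,0],[0,0,0],50]]';python3 -m inch '[[[0,0,0],[0,0,0],50],[[0,0,0],[0,0,0],50],[[0,0,0.4],[0,0,0],50],[[0,0,0.8],[0,0,0],50],[[0,0,0.7],[0,0,0],50],[[0,-0.4,0],[0,0,0],50],[[0,-0.8,0],[0,0,0],50],[[0,-0.8,0],[0,0,0],50]]'
```

```text
time: 26.2
tool_pos: [0.4567, 0.0467, 0.0379]
eef_rot: [[1.0, 0.008, -0.026], [0.026, 0.002, 1.0], [0.008, -1.0, 0.002]]
ft_force: [-0.6, -0.2, 0.4]
finger_gap: 0.0402
time: 26.87
tool_pos: [0.4563, -0.0037, 0.0865]
eef_rot: [[1.0, 0.007, -0.025], [0.025, 0.001, 1.0], [0.007, -1.0, 0.0]]
ft_force: [-0.0, -0.1, 0.2]
finger_gap: 0.043
```

```bash
python3 -m inch '[[[0,-0.7,0],[0,0,0],50],[[0,-0.3,-0.3],[0,0.05,0],50],[[0,0,-0.6],[0,0,0],50],[[0,0,-0.5],[0,0,0],50],[[0,0,-0.15],[0,0,0],50],[[0,0,0],[0,0,0],50]]'
```

```text
time: 27.37
tool_pos: [0.4558, -0.0344, 0.0431]
eef_rot: [[1.0, 0.001, -0.017], [0.017, -0.001, 1.0], [0.001, -1.0, -0.001]]
ft_force: [0.3, -1.1, 0.1]
finger_gap: 0.0429
```

```bash
python3 -m inch '[[[0.04,0.04,-0.17],[0,0,0.1],50],[[0,0,0],[0,0,0],50],[[0,0,0],[0,0,0],0],[[0,0,0],[0,0,0],0],[[0,0,0],[0,0,0],0],[[0,0,0],[0,0,0],0]]' 30; python3 -m inch '[[[0,0,0],[0,0,0.6],0],[[0,0,0],[0,0,0.7],0],[[0,0,0],[0,0,0.7],0],[[0,0,0],[0,0,0.5],0],[[0,0,0],[0,0,0],0],[[0,0,0],[0,0,0],0],[[0,0,0],[0,0,0],0]]'
```

```text
time: 27.87
tool_pos: [0.4571, -0.0325, 0.0391]
eef_rot: [[1.0, 0.001, -0.03], [0.03, -0.001, 1.0], [0.001, -1.0, -0.001]]
ft_force: [0.3, 0.4, -0.7]
finger_gap: 0.0289
time: 28.45
tool_pos: [0.4578, -0.0324, 0.0403]
eef_rot: [[0.955, 0.003, -0.296], [0.296, -0.001, 0.955], [0.003, -1.0, -0.002]]
ft_force: [0.5, 0.2, -0.5]
finger_gap: 0.0294
```

```bash
python3 -m inch '[[[-0.02,0,-0.05],[0,0,0.1],0],[[0,0,0],[0,0,0],0],[[0,0,0],[0,0,0],0],[[0,0,0],[0,0,-0.5],0],[[0,0,0],[0,0,-0.8],0],[[0,0,0],[0,0,-0.8],0],[[0,0,0],[0,0,-0.8],0],[[0,0,0],[0,0,-0.8],0]]'; python3 -m inch '[[[0,0,-0.04],[0,0,-0.8],0],[[0,0,0],[0,0,-0.5],0],[[0,0,0],[0,0,0],0],[[0,0,0],[0,0,0],0],[[0,0,0],[0,0,0],0]]'
```

```text
time: 29.12
tool_pos: [0.4572, -0.0324, 0.0389]
eef_rot: [[0.996, 0.003, 0.095], [-0.095, -0.002, 0.996], [0.003, -1.0, -0.002]]
ft_force: [-0.6, 0.2, -0.9]
finger_gap: 0.0289
time: 29.53
tool_pos: [0.4577, -0.0325, 0.0385]
eef_rot: [[0.971, 0.003, 0.239], [-0.239, -0.003, 0.971], [0.004, -1.0, -0.002]]
ft_force: [-0.7, 0.5, -0.8]
finger_gap: 0.0292
```

```bash
python3 -m inch '[[[0,0,0],[0,0,0],0],[[0,0,0],[0,0,0],0],[[0,0,0],[0,0,0],0],[[0,0,0],[0,0,0.8],0],[[0,0,0],[0,0,0.8],0],[[0,0,0],[0,0,0.8],0],[[0,0,-0.05],[0,0,0],0],[[0,0,0],[0,0,0],50]]';python3 -m inch '[[[0,0,0],[0,0,0],50],[[0,0,0],[0,0,0],50],[[0,0,0.4],[0,0,0],50],[[0,0,0.9],[0,0,0],50],[[0,0,1],[0,0,0],50],[[0,0,1],[0,0,0],50],[[0,0.4,1],[0,0,-0.5],50],[[0,0.4,1],[0,0,-1],50]]'; python3 - <<'E'
from h import *
a=snap('top','t6.png');b=snap('side','s6.png')
A=cv2.resize(a[170:290,150:290],(420,360),interpolation=cv2.INTER_CUBIC);B=cv2.resize(b[140:260,220:347],(380,360),interpolation=cv2.INTER_CUBIC)
cv2.imwrite('pics/c6.png',np.hstack([A,B]))
E
```

```text
time: 30.2
tool_pos: [0.4582, -0.0325, 0.0383]
eef_rot: [[1.0, 0.005, -0.027], [0.027, -0.002, 1.0], [0.005, -1.0, -0.002]]
ft_force: [-0.8, 0.2, 0.1]
finger_gap: 0.0398
time: 30.87
tool_pos: [0.4543, -0.0124, 0.1712]
eef_rot: [[0.991, -0.004, 0.136], [-0.136, 0.001, 0.991], [-0.004, -1.0, -0.0]]
ft_force: [0.0, -0.5, -0.9]
finger_gap: 0.0427
```

View pics/c6.png

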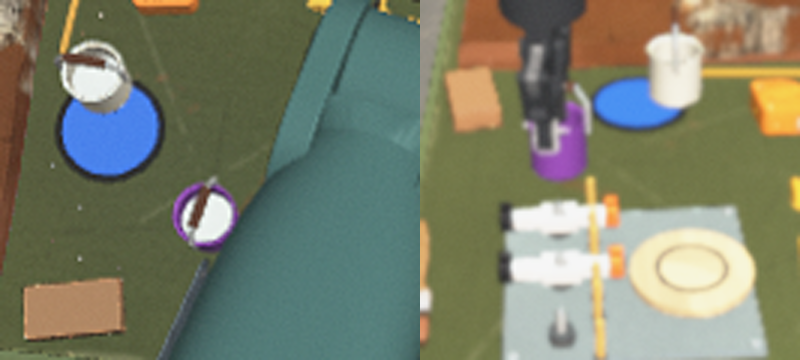

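The pot has been knocked to the far edge of the mat (grip at top-crop (85,61), side-crop (675,40)). Both arms are on their pins and straight. I measure the pot.

```bash
python3 - <<'E'
from h import *
t=lambda L:np.array(L,float)/3+[150,170]-.33
s=lambda L:(np.array(L,float)-[420,0])/[2.992,3]+[220,140]-.33
g=world('top',t([(64,60),(106,64)]),.105);print('grip',g,g.mean(0),np.linalg.norm(g[0]-g[1]),np.degrees(np.arctan2(*(g[1]-g[0])[1::-1])))
print('tri',tri(t([(85,62)])[0],s([(675,38)])[0]))
print('side',world('side',s([(675,38)]),.107),'rim ctr',world('top',t([(96,72)]),.068),world('side',s([(676,46)]),.068),'base low edge',world('side',s([(676,107)]),.003))
print('mat',world('top',t([(110,130)]),.004),'tape',world('side',s([(785,103)]),.03))
a=cv2.imread('pics/raw_t6.png')[170:215,155:210];b=cv2.imread('pics/raw_s6.png')[140:185,280:335]
cv2.imwrite('pics/c7.png',cv2.resize(np.hstack([a,b]),None,fx=7,fy=7,interpolation=cv2.INTER_CUBIC))
E
```

```text
grip [[0.5892459  0.33405636 0.105     ]
 [0.58953177 0.29085745 0.105     ]] [0.58938883 0.31245691 0.105     ] 0.043199851604362606 -89.6208517148083
tri [0.59294661 0.31838442 0.07917271]
side [[0.5859412 0.2659875 0.107    ]] rim ctr [[0.58979392 0.30857454 0.068     ]] [[0.59099453 0.31726516 0.068     ]] base low edge [[0.58949792 0.28608306 0.003     ]]
mat [[0.54346481 0.29891657 0.004     ]] tape [[0.71207499 0.24449134 0.03      ]]
```

View pics/c7.png

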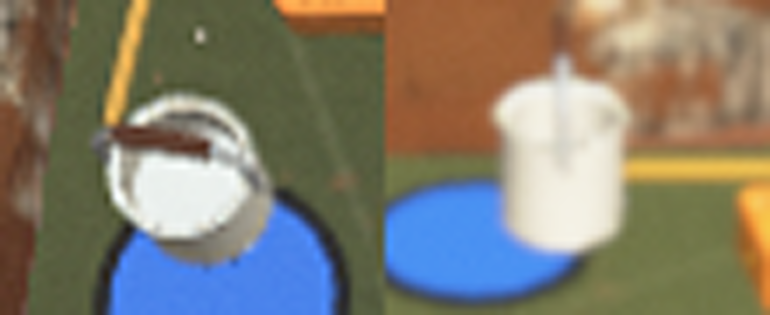

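The pot is upright on the edge of the mat, with its grip centre near (0.590, 0.312) and turned about -5°. I go there.

```bash
python3 -m inch '[[[0.2,0.5,0.8],[0,0,-1],50],[[0.4,0.9,0.8],[0,0,-1],50],[[0.4,0.9,0],[0,0,-1],50],[[0.4,0.9,0],[0,0,-1],50],[[0.4,0.9,0],[0,0,-1],50],[[0.4,0.9,0],[0,0,-1],50],[[0.4,0.9,0],[0,0,-1],50],[[0.4,0.9,0],[0,0,-1],50]]';python3 -m inch '[[[0.4,0.9,0],[0,0,-1],50],[[0.4,0.9,0],[0,0,-1],50],[[0.4,0.9,0],[0,0,-1],50],[[0.4,0.9,0],[0,0,-1],50],[[0.4,0.8,0],[0,0,-0.8],50],[[0.2,0.6,0],[0,0,-0.5],50],[[0,0,0],[0,0,0],50],[[0,0,0],[0,0,0],50]]'
```

```text
time: 31.63
tool_pos: [0.532, 0.1617, 0.2109]
eef_rot: [[0.535, -0.002, 0.845], [-0.845, -0.001, 0.535], [-0.0, -1.0, -0.002]]
ft_force: [0.5, -0.8, -0.1]
finger_gap: 0.0428
time: 32.3
tool_pos: [0.5896, 0.2962, 0.2002]
eef_rot: [[-0.013, -0.011, 1.0], [-1.0, -0.001, -0.013], [0.001, -1.0, -0.011]]
ft_force: [-0.2, 0.2, 0.7]
finger_gap: 0.043
```

```bash
python3 -m inch '[[[0,0.4,0],[0,-0.1,-0.5],50],[[0,0.2,-0.5],[0,0,0],50],[[0,0,-0.8],[0,0,0],50],[[0,0,-0.9],[0,0,0],50],[[0,0,-0.8],[0,0,0],50],[[0,0,-0.4],[0,0,0],50],[[0,0,0],[0,0,0],50],[[0,0,0],[0,0,0],50]]'; python3 - <<'E'
from h import *
a=snap('top','t8.png')[160:230,140:230];b=snap('side','s8.png')[130:200,270:340]
cv2.imwrite('pics/c8.png',cv2.resize(np.hstack([a,b]),None,fx=5,fy=5,interpolation=cv2.INTER_CUBIC))
E
```

```text
time: 32.97
tool_pos: [0.5876, 0.3042, 0.109]
eef_rot: [[-0.056, -0.003, 0.998], [-0.998, -0.003, -0.056], [0.004, -1.0, -0.003]]
ft_force: [0.8, -0.5, 0.4]
finger_gap: 0.0429
```

View pics/c8.png

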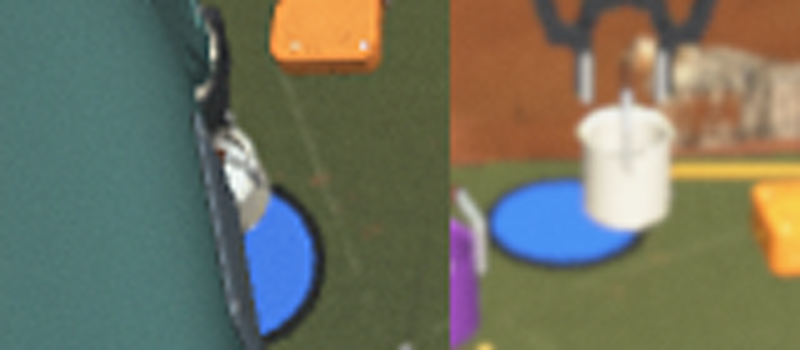

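The fingers (585 and 660) straddle the handle at 627. I make a small y correction and close.

```bash
python3 -m inch '[[[0.02,0.3,-0.12],[0,0,0],50],[[0,0,0],[0,0,0],0],[[0,0,0],[0,0,0],0],[[0,0,0],[0,0,0],0],[[0,0,0],[0,0,0],0],[[0,0,0],[0,0,0],0],[[0,0,0],[0,0,0],0]]' 60; python3 -m inch '[[[0,0,0.3],[0,0,0],0],[[0,0,0.5],[0,0,0],0],[[0,0,0.8],[0,0,0],0],[[0,0,0],[0,0,0],0],[[0,0,0],[0,0,0],0]]'
```

```text
time: 33.65
tool_pos: [0.5898, 0.3132, 0.1092]
eef_rot: [[-0.055, 0.002, 0.998], [-0.998, -0.002, -0.055], [0.002, -1.0, 0.002]]
ft_force: [0.3, -0.3, -2.2]
finger_gap: 0.0098
time: 34.07
tool_pos: [0.5888, 0.3126, 0.1507]
eef_rot: [[-0.055, -0.001, 0.998], [-0.998, -0.003, -0.055], [0.003, -1.0, -0.001]]
ft_force: [-0.6, 0.2, -4.2]
finger_gap: 0.0094
```

```bash
python3 -m inch '[[[0,0,1],[0,0,0],0],[[0,0,1],[0,0,0],0],[[0,0,1],[0,0,0],0],[[0,-0.4,1],[0,0,0],0],[[0,-0.7,0.3],[0,0,0],0],[[0,-0.9,0],[0,0,0],0],[[0,-0.9,0],[0,0,0],0],[[0,-0.9,0],[0,0,0],0]]';python3 -m inch '[[[0,-0.9,0],[0,0,0],0],[[0,-0.9,0],[0,0,0],0],[[0,-0.9,0],[0,0,0],0],[[0,-0.9,0],[0,0,0],0],[[0,-0.9,0],[0,0,0],0],[[0,-0.9,0],[0,0,0],0],[[0,-0.8,0],[0,0,0],0],[[0,-0.6,0],[0,0,0],0]]'
```

```text
time: 34.73
tool_pos: [0.5863, 0.2176, 0.2565]
eef_rot: [[-0.05, -0.007, 0.999], [-0.999, -0.004, -0.05], [0.005, -1.0, -0.007]]
ft_force: [0.1, -0.7, -3.3]
finger_gap: 0.0098
time: 35.4
tool_pos: [0.5839, 0.0381, 0.2502]
eef_rot: [[-0.05, -0.014, 0.999], [-0.999, -0.005, -0.05], [0.006, -1.0, -0.013]]
ft_force: [-0.6, 0.3, -2.7]
finger_gap: 0.0098
```

```bash
python3 -m inch '[[[0,-0.9,0],[0.05,-0.1,0],0],[[0,-0.9,0],[0,0,0],0],[[0,-0.5,-0.3],[0,0,0],0],[[0,-0.2,-0.8],[0,0,0],0],[[0,0,-1],[0,0,0],0],[[0,0,-0.8],[0,0,0],0],[[0,0,-0.5],[0,0,0],0],[[0,0,-0.2],[0,0,0],0]]'
```

```text
time: 36.07
tool_pos: [0.5821, -0.0309, 0.1505]
eef_rot: [[-0.055, -0.005, 0.998], [-0.998, 0.001, -0.055], [-0.0, -1.0, -0.005]]
ft_force: [0.3, 0.3, -3.1]
finger_gap: 0.0093
```

```bash
python3 -m inch '[[[0.04,0,-0.4],[0,0,0],0],[[0,0,-0.3],[0,0,0],0],[[0,0,-0.15],[0,0,0],0],[[0,0,0],[0,0,0],0]]';python3 -m inch '[[[0,0,-0.1],[0,0,0],0],[[0,0,-0.1],[0,0,0],0],[[0,0,0],[0,0,0],0]]'
```

```text
time: 36.4
tool_pos: [0.5817, -0.0299, 0.1254]
eef_rot: [[-0.054, -0.009, 0.998], [-0.999, 0.002, -0.054], [-0.001, -1.0, -0.009]]
ft_force: [-0.3, -0.1, -3.7]
finger_gap: 0.0097
time: 36.65
tool_pos: [0.5842, -0.03, 0.1267]
eef_rot: [[-0.054, 0.0, 0.999], [-0.999, -0.0, -0.054], [0.0, -1.0, 0.0]]
ft_force: [0.4, 0.1, -3.8]
finger_gap: 0.0094
```

```bash
python3 -m inch '[[[0,0,-0.1],[0,0,0],0],[[0,0,-0.1],[0,0,0],0]]'; python3 - <<'E'
from h import *
snap('side','s9.png',crop=(230,140,350,260),s=4.5)
E
```

```text
time: 36.82
tool_pos: [0.5862, -0.0302, 0.1249]
eef_rot: [[-0.054, 0.006, 0.999], [-0.999, -0.001, -0.054], [0.001, -1.0, 0.006]]
ft_force: [-9.0, -0.1, 37.0]
finger_gap: 0.0094
```

View pics/s9.png

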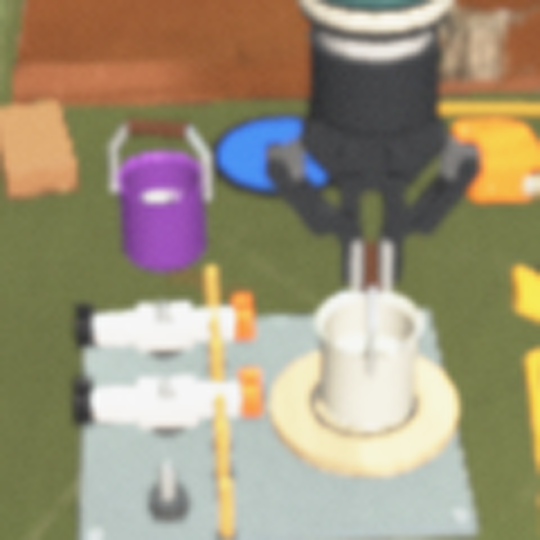

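The pot stands on the ring (base about (365,405), disc centre (365,405)) and 37 N upward confirms contact. I release, rise clear and check.

```bash
python3 -m inch '[[[0,0,0.04],[0,0,0],50],[[0,0,0],[0,0,0],50],[[0,0,0],[0,0,0],50],[[0,0,0.5],[0,0,0],50],[[0,0,1],[0,0,0],50],[[0,0,1],[0,0,0],50],[[0,0,1],[0,0,0],50],[[0,0,1],[0,0,0],50]]'; for i in 1 2; do python3 -m inch '[[[-0.3,0.9,0],[0,0,0],50],[[-0.3,1,0],[0,0,0],50],[[-0.3,1,0],[0,0,0],50],[[-0.3,1,0],[0,0,0],50],[[-0.3,1,0],[0,0,0],50],[[-0.3,1,0],[0,0,0],50],[[-0.3,0.6,0],[0,0,0],50],[[0,0,0],[0,0,0],50]]'; done; python3 - <<'E'
from h import *
a=snap('top','t10.png')[185:280,240:335];b=snap('side','s10.png')[175:270,235:340]
cv2.imwrite('pics/c10.png',np.hstack([cv2.resize(a,(380,380),interpolation=cv2.INTER_CUBIC),cv2.resize(b,(420,380),interpolation=cv2.INTER_CUBIC)]))
st()
E
```

```text
time: 37.53
tool_pos: [0.5838, -0.0296, 0.2376]
eef_rot: [[-0.054, -0.001, 0.999], [-0.999, 0.0, -0.054], [-0.0, -1.0, -0.001]]
ft_force: [1.0, 0.6, 0.2]
finger_gap: 0.0428
time: 38.2
tool_pos: [0.5314, 0.1378, 0.2421]
eef_rot: [[-0.057, 0.007, 0.998], [-0.998, -0.001, -0.057], [0.0, -1.0, 0.007]]
ft_force: [-0.3, -0.0, 0.1]
finger_gap: 0.0426
time: 38.87
tool_pos: [0.4789, 0.3042, 0.2404]
eef_rot: [[-0.06, 0.006, 0.998], [-0.998, -0.002, -0.06], [0.002, -1.0, 0.006]]
ft_force: [-0.1, -0.2, 0.7]
finger_gap: 0.0432
38.97 [0.4799 0.3023 0.2404] [[-0.061, 0.007, 0.998], [-0.998, -0.003, -0.061], [0.002, -1.0, 0.007]] [-0.7  0.1  0. ] 0.0425
[ 0.421  0.334  0.05   1.282 -0.005  2.053]
```

View pics/c10.png

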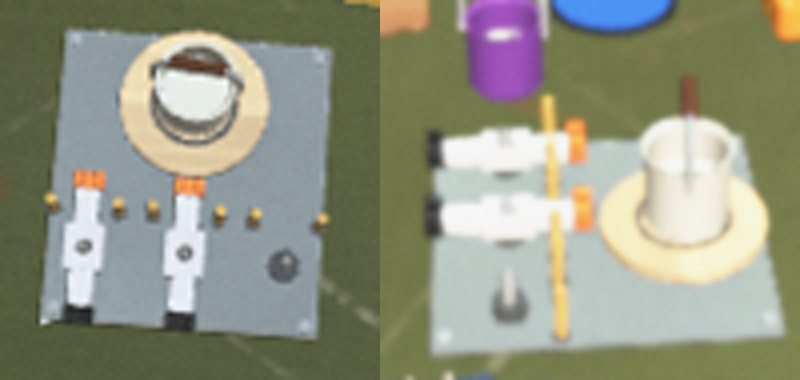

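```bash
python3 - <<'E'
from h import *
t=lambda L:np.array(L,float)/4+[240,185]-.37
print('grip',world('top',t([(198,65)]),.125),'bed',world('top',t([(195,104)]),.02))
w=world('top',t([(84,246),(185,253)]),.048);print('holes',w)
o=world('top',t([(90,179),(191,186),(78,315),(180,320)]),.042);print('ends',o)
th=.0312;
for i,n in enumerate('LM'):
    d=o[i]-o[i+2];print(n,'rel yaw',np.degrees(np.arctan2(d[1],d[0])-th))
E
python3 -c "
from cell import robot
print(robot.sign_off())"
```

```text
grip [[ 0.58626628 -0.03000203  0.125     ]] bed [[ 0.58208252 -0.03094507  0.02      ]]
holes [[ 0.45285125  0.04386374  0.048     ]
 [ 0.45553991 -0.0348178   0.048     ]]
ends [[ 0.5073654   0.04544935  0.042     ]
 [ 0.51005466 -0.03426982  0.042     ]
 [ 0.39971197  0.04272623  0.042     ]
 [ 0.40404243 -0.0361813   0.042     ]]
L rel yaw -0.3386288018267265
M rel yaw -0.7546526245960998
the job is handed in; nothing more can be done
None
```

The job is done and handed in at about 39 s of robot time, in the order the task gives; it reports no verdict. The right pin was empty at the start, so there were only the left and middle arms to turn.

- **Pot to mat:** the pot went onto the blue mat. Later it was knocked to the mat's far edge while the robot was elsewhere. I measured it again and picked it up from there.
- **Turning the arms:** both arms were lifted, turned end for end and seated on their own pins. A side picture before rocking showed them square to within about 0.5°.
- **Rocking:** each hub was gripped at its pin and turned about 15° each way, left arm first. That angle is the tool's; I took no picture at the end positions. Both arms were then turned back straight.
- **Pot to bed:** the pot stands upright on the ring.

Last checks, from pictures taken with the robot clear:
- The pot's grip is about 4 mm from the bed centre.
- Both arms are on their pins, orange towards the bed, within 1° of square.
- The tool's force reading was near zero.
- I did not measure the bystanders at the end. Nothing went near them, and the sanding block and tape measure were in place in the last picture that showed them. The purple pot was not touched.

Two readings disagreed:
- The insertion of the left arm suggests its pin is about 1.7 mm farther out in x than the camera showed, which is within the calibration error.
- At both pot placings the force reading still showed the pot's weight until I pressed a little further, up to 37 N at the bed.

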